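# Check the hinged tins and set the stiff one aside

### The job

Two small hinged metal tins stand on the worktop, one shut and one whose stiff hinge has stuck with its lid partly open. Reject the stiff tin: set it upright on the wooden chopping board and leave it there. Check the shut tin where it stands: swing its lid right back until it stays wide open by itself.

Things in the scene. Friction and masses are not known exactly. Their poses are not given: they have to be found in the camera images.
- closed_tin: the shut tin: aluminium box 90 (x) x 62 (y) x 38 mm high, loose, 0.85 kg; origin: centre of underside, z up. Its free lid, 57 wide, hinges on a line along y at x=45, z=38.5 mm. A dark tab on the lid's front (-x) edge, 18 mm wide in y, rises forward at 45 deg from x=-43, z=42 to x=-61, z=62; pinch at its y sides at x=-56, z=54; lightly held it pivots in the pads as it is led round the hinge
- closed_tin_lid (a joint): lid angle of the shut tin (rad): 0 shut, grows as the front edge rises, stop at 1.9; gravity shuts it from below about 1.5 and keeps it open from above about 1.65
- stuck_tin: the stiff tin: same shape, size and look as the other, but its lid stands 0.2 to 0.32 rad open, held by friction; loose, 0.36 to 0.6 kg; origin: centre of underside, z up, hinge at +x. Top of its tab at most 100 mm up, at about x=-50. Grip across its 62 mm width (its y), a little behind the middle (x=0 to 15 mm), the fingers either side of the 57 mm wide lid
- board: brown wooden chopping board lying flat, 180 (its x) x 260 (its y) x 22 mm, fixed; origin at the centre of its underside

How it is judged:
By the outcome, as a careful person would: the job done as asked, in the order asked, and still so for the second after the job is handed in, with the robot touching nothing.
It also fails if it takes over 64 s, if anything falls off the work surface, if the arm or the gripper's body presses on something with over 40 N, if the wrist force passes 120 N, or if a joint passes its speed limit or range.

### The arm

A 7-joint arm with a two-finger parallel gripper is mounted at the origin on a cart in front of the work surface, level with it; the furniture and walls round the work are solid. World frame = base frame: x ahead of the robot, y to its left, z up, the work surface at z = 0. Lengths are in m, angles in rad, forces in N, time in s.
With the tool pointing down it reaches from about 0.35 to 0.9 m from the base axis. Payload 19.9 kg.
Tool frame: the origin (TCP) lies at the very end of the fingers, on their centre line; the grasp point (between the pads) lies 19 mm behind it; z points along the fingers, y is the line along which they close (so a half turn about z gives the same grasp; the last joint's range is limited). The gripper opens to 94 mm and grips with 3 to 60 N. Pads are 16 mm wide; open, the fingers measure 119 mm over their backs; the gripper's body (75 mm by 177 mm) begins 78 mm behind the grasp point.
Start: joints at [1.304, 0.417, -0.01, 1.614, 0.005, 1.111, -0.053], TCP at [0.139, -0.609, 0.205] pointing down, gripper open.
Joint ranges: [-2.81, 2.81], [-0.39, 2.02], [-1.27, 1.25], [0.06, 2.57], [-1.19, 4.33], [0.19, 2], [-2.82, 2.82]. Speed limits (rad/s): [1.89, 1.89, 2.39, 2.39, 3.01, 3.01, 3.01].

### API

Orientations are given as a rotation vector (axis times angle).
In Python, from workcell import robot, viewer gives the robot as it stands.
- The arm moves only by the tool apply_moves, never from a script. Its argument "increments" is a list that holds one entry, the list of rows, each a list of 5 numbers: the shift along the tool's x, y, z in mm, then the turn about the tool's z in degrees, then the opening, from -1 (shut) to 1 (fully open). A call has 1 to 5 rows; each row shifts and turns the commanded pose from where the row before left it, along the tool's axes as they then stand; what a row does not reach is not made up. A row lasts 1/12 s, in which the tool goes at most 41.7 mm and 7.16 degrees, less where a joint would pass 70% of its speed; a pose out of reach is approached as far as the arm can. A call is refused whole if a number of a shift passes 41.7 or a number of a turn 7.16, either way. A call with a gripper value outside its range is refused whole. The fingers move at their own pace and stop on an object; "force" is the grip in N (left out, the last holds). Time passes only in rows, so rows that do not move let the fingers close. It gives the time, the measured TCP pose, the force, the opening and the grip force at its end, in the units of the state.
- robot.read_state(): the state, without advancing time (a new reading comes with each control period).
- viewer.grab_frame(name): name is "scene" or "top"; returns (picture, depth): 400x640x3 uint8, red, green, blue; 400x640 float32, m along the optical axis (not along the pixel's ray), 0 where there is no reading.
- viewer.calibration(name): a dict with "intrinsics" (3x3 intrinsics, pixels), "k1" (the pictures are not rectified: a ray, as slopes to the right and down, at radius r is drawn at 1 + k1 r^2 times it, then the intrinsics apply), "R" (3x3) and "t" (3): a world point X has camera coordinates R X + t. Camera axes: x right, y down, z forward; pixel columns grow to the right and rows downward; lengths in m; the calibration is good to about 2 mm. A picture is of the moment at which its call begins. calibration takes no time and is no camera call.
- robot.job_done(): hands the job in; it is judged then, once.
The state is a dict: "clock": time; "joint_pos": joint angles; "joint_velocities": joint speeds; "effort": joint torques, N m; "tool_pos": TCP position; "tcp_rot": TCP orientation; "force": force on the tool from outside, world axes, zero at the start; "torque": the same for the moment, N m; "grip_width": finger opening in m; "gripper_force": force on a finger pad.
Only numpy, scipy, OpenCV 4.12 (cv2) and the standard library are available. Lean on these libraries where they do the work, as an engineer would, in place of code of your own. Each camera call takes 0.05 s, during which the arm holds its last target. There are 200 camera calls.

## Working session

There is one attempt and no reset: what is moved stays moved. The work goes in short steps, Python scripts to look and compute and a tool call to move; the robot and the scene stay as the last step left them, time stands still between calls to the robot, and variables do not carry over. Pictures are saved under pics/ and viewed, at most 10 in all, crops included, and the job is handed in when it is done.

Besides the shell and the picture viewer there is one more tool, called after "Request:" as name(argument=value, ...) on one line, values as JSON. apply_moves: Moves the arm, as the interface text tells. Its arguments: {"type":"object","properties":{"increments":{"type":"array"},"force":{"type":"number"}},"required":["increments"]}

```bash
mkdir -p pics; ls
cat > h.py <<'E'
import numpy as np, cv2
from workcell import robot, viewer
from scipy.spatial.transform import Rotation as Ro
np.set_printoptions(precision=4,suppress=True)
def cloud(name,d):
    c=viewer.calibration(name);K=np.array(c["intrinsics"]);R=np.array(c["R"]);t=np.array(c["t"])
    v,u=np.mgrid[0:400,0:640]
    s=cv2.undistortPoints(np.stack([u,v],-1).reshape(-1,1,2).astype(float),K,np.array([c["k1"],0,0,0.])).reshape(400,640,2)
    P=np.concatenate([s*d[...,None],d[...,None]],-1)
    W=(P-t)@R
    W[d==0]=np.nan
    return W
E
python3 - <<'E'
from h import *
for n in ("scene","top"):
    im,d=viewer.grab_frame(n); np.savez(f"{n}0.npz",im=im,d=d)
    cv2.imwrite(f"pics/{n}0.png",im[...,::-1])
    c=viewer.calibration(n);print(n,c["k1"],-np.array(c["R"]).T@c["t"], (d>0).mean())
s=robot.read_state();print(s["clock"],s["tool_pos"],s["tcp_rot"],Ro.from_rotvec(s["tcp_rot"]).as_matrix(),s["joint_pos"])
E
```

```text
pics
scene 0.03386822859758521 [-0.0359  0.2567  0.7094] 0.9958671875
top -0.019645118440272037 [ 0.4473 -0.0773  1.0119] 0.99612109375
0.1 [ 0.1392 -0.609   0.2049] [-3.1207 -0.3522  0.0004] [[ 0.9748  0.2229 -0.0004]
 [ 0.2229 -0.9748  0.0011]
 [-0.0001 -0.0011 -1.    ]] [ 1.3045  0.4179 -0.0103  1.6141  0.0047  1.1107 -0.053 ]
```

View pics/scene0.png

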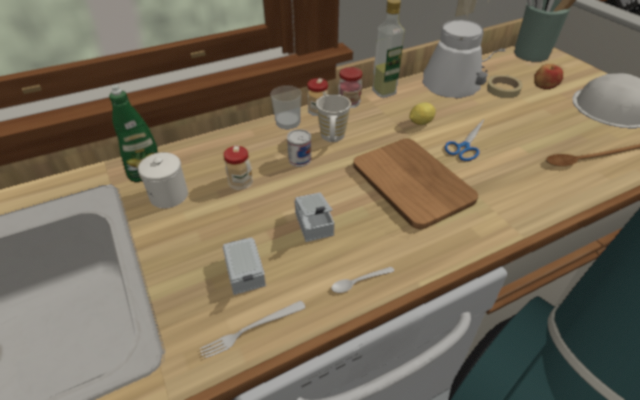

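View pics/top0.png

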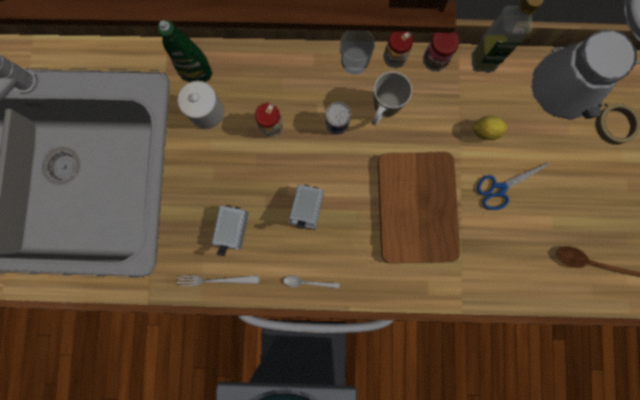

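The scene view shows two tins, at about (245,265) and (315,215); the second looks partly open. In the top view they are at (229,228), with its dark tab at (222,250), and at (306,207). The board is at (418,207).

Run:
```python
from h import *
for n,rois in (("top",[(205,195,255,262),(280,175,335,240)]),("scene",[(215,230,275,300),(285,185,345,245)])):
    z=np.load(n+"0.npz");im,d=z["im"],z["d"];W=cloud(n,d)
    print(n,"table z",np.nanmedian(W[260:280,300:400,2]) if n=="top" else np.nanmedian(W[300:310,180:200,2]))
    for (a,b,c,e) in rois:
        w=W[b:e,a:c].reshape(-1,3);col=im[b:e,a:c].reshape(-1,3).astype(int)
        top=(w[:,2]>0.028)&(w[:,2]<.12); p=w[top];cc=col[top]
        dark=cc.sum(1)<200
        print(n,"n",len(p),"z pct",np.percentile(p[:,2],[5,50,95,100]))
        r=cv2.minAreaRect(p[:,:2].astype(np.float32)*1000);print(" rect",r, "mean",p.mean(0))
        if dark.sum():print(" dark",dark.sum(),p[dark].mean(0),p[dark].max(0))
        # z vs along axis
        A=np.c_[p[:,:2],np.ones(len(p))];m=~dark
        for _ in range(3):
            k,*_r=np.linalg.lstsq(A[m],p[m,2],rcond=None);m=(~dark)&(abs(A@k-p[:,2])<.006)
        print(" plane",k,m.sum(),"tilt",np.hypot(*k[:2]),"dir",np.degrees(np.arctan2(k[1],k[0])))
z=np.load("top0.npz");W=cloud("top",z["d"]);w=W[140:275,370:470].reshape(-1,3);q=w[(w[:,2]>.014)&(w[:,2]<.03)]
print("board",cv2.minAreaRect(q[:,:2].astype(np.float32)*1000),np.median(q[:,2]))
# crops
o=[]
for n,(a,b,c,e) in (("top",(195,170,345,265)),("scene",(205,180,355,305))):
    o.append(cv2.resize(np.load(n+"0.npz")["im"][b:e,a:c,::-1],None,fx=3,fy=3,interpolation=cv2.INTER_CUBIC)[:285])
    cv2.imwrite("pics/crop.png",o[0] if len(o)<2 else np.vstack(o))
```

```text
top table z 0.0004222220511515681
top n 1198 z pct [0.0371 0.0441 0.0515 0.0688]
 rect ((500.51220703125, 144.98715209960938), (63.09133529663086, 115.06170654296875), 81.52664184570312) mean [0.5047 0.1423 0.0443]
 dark 83 [0.459  0.1502 0.0555] [0.5577 0.1594 0.0688]
 plane [0.0042 0.0193 0.0391] 1038 tilt 0.01974921278642581 dir 77.6459334055383
top n 1061 z pct [0.038  0.0576 0.0751 0.0996]
 rect ((558.6221923828125, -31.704376220703125), (62.00868606567383, 102.37812042236328), 79.07864379882812) mean [ 0.5602 -0.0332  0.0579]
 dark 52 [ 0.5151 -0.024   0.0889] [ 0.523  -0.015   0.0996]
 plane [-0.3292  0.0583  0.2459] 908 tilt 0.334317829737779 dir 169.9510904622999
scene table z -0.00010544501478776824
scene n 1401 z pct [0.0354 0.0443 0.0473 0.0671]
 rect ((498.58087158203125, 143.48458862304688), (61.54304504394531, 117.01167297363281), 81.1019058227539) mean [0.4992 0.1439 0.0439]
 dark 11 [0.4424 0.1536 0.0619] [0.4443 0.1588 0.0645]
 plane [ 0.0092 -0.007   0.0405] 1215 tilt 0.01153058213117129 dir -37.30063963163141
scene n 798 z pct [0.0313 0.0546 0.0904 0.0987]
 rect ((555.2063598632812, -32.112640380859375), (61.99798583984375, 103.58921813964844), 79.4564437866211) mean [ 0.5493 -0.0284  0.0545]
 dark 29 [ 0.5113 -0.0217  0.0858] [ 0.5179 -0.015   0.0957]
 plane [-0.3128  0.0562  0.2361] 511 tilt 0.3178164326578647 dir 169.80837354961918
board ((570.474853515625, -294.28070068359375), (260.65008544921875, 181.9028778076172), 2.8470091819763184) 0.02099418553464208
```

View pics/crop.png

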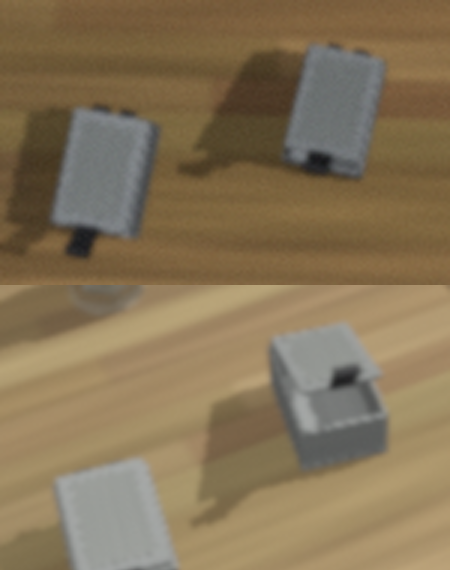

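The left tin (closed) is flat, with its tab toward the robot. The right tin is stuck open at about 0.32 rad. The crop confirms both. Next I'll refine their poses.

Run:
```python
from h import *
C={}
for n in ("top","scene"):
    z=np.load(n+"0.npz");C[n]=(z["im"].astype(int),cloud(n,z["d"]))
for name,c0,zlo,zhi in (("closed",(.50,.144),.036,.05),("stuck",(.558,-.032),.03,.09)):
    for n in C:
        im,W=C[n];d=np.hypot(W[...,0]-c0[0],W[...,1]-c0[1]);m=(d<.085)&(W[...,2]>zlo)&(W[...,2]<zhi)
        sat=im.max(-1)-im.min(-1);g=m&(sat<35)&(im.sum(-1)>240)
        p=W[g];r=cv2.minAreaRect(p[:,:2].astype(np.float32)*1000)
        a=r[2]-90
        ca,sa=np.cos(np.radians(a)),np.sin(np.radians(a));u=p[:,:2]@[ca,sa];v=p[:,:2]@[-sa,ca]
        e=[np.percentile(q,[1,99])for q in(u,v)];mu,mv=e[0].mean(),e[1].mean()
        dk=(d<.085)&(W[...,2]>.035)&(im.sum(-1)<200)&(W[...,0]<c0[0]-.02);t=W[dk]
        print(name,n,"yaw",a,"size",r[1],"ext",np.diff(e[0]),np.diff(e[1]),"ctr",np.array([ca*mu-sa*mv,sa*mu+ca*mv]),"rear edge u",e[0][1]-(np.dot(c0,[ca,sa])),"| tab n",len(t),np.median(t,0), "in tin frame", np.median(t[:,:2],0)@[ca,sa]-mu,np.median(t[:,:2],0)@[-sa,ca]-mv)
```

```text
closed top yaw -8.417236328125 size (61.72521209716797, 90.71673583984375) ext [0.0877] [0.0587] ctr [0.5082 0.1425] rear edge u 0.052179121145942364 | tab n 79 [0.4546 0.1509 0.0567] in tin frame -0.05429118052731868 0.00042330753286440315
closed scene yaw -8.859420776367188 size (61.51042175292969, 97.06227111816406) ext [0.0892] [0.0603] ctr [0.5058 0.1424] rear edge u 0.05050850484539282 | tab n 11 [0.4421 0.1533 0.0623] in tin frame -0.06452453477118064 0.0009061132565388874
stuck top yaw -10.587989807128906 size (61.30495834350586, 93.54473114013672) ext [0.0891] [0.0586] ctr [ 0.5614 -0.0334] rear edge u 0.048114106585266825 | tab n 51 [ 0.5147 -0.0239  0.0936] in tin frame -0.047644141220373526 0.000841583509990862
stuck scene yaw -10.543556213378906 size (61.99798583984375, 95.2944564819336) ext [0.0909] [0.0604] ctr [ 0.558  -0.0321] rear edge u 0.045485406769926184 | tab n 29 [ 0.5118 -0.0218  0.0852] in tin frame -0.04726851083671968 0.0016851451281292562
```

Request:
apply_moves(increments=[[[37,-24,0,5.9,1],[37,-26,0,5.9,1],[35,-28,0,5.8,1],[33,-30,0,5.8,1],[0,0,0,0,1]]])

```text
clock: 0.52
tool_pos: [0.2714, -0.4941, 0.2054]
tcp_rot: [-3.126, 0.29, -0.003]
force: [0.9, 1.0, 0.2]
grip_width: 0.0941
gripper_force: 0.0
```

Request:
apply_moves(increments=[[[14,-36,0,0,1],[14,-36,0,0,1],[14,-36,0,0,1],[15,-36,0,0,1],[15,-36,0,0,1]]])

```text
clock: 0.93
tool_pos: [0.3684, -0.334, 0.2054]
tcp_rot: [3.128, -0.287, -0.0]
force: [1.8, -1.1, 0.4]
grip_width: 0.0942
gripper_force: 0.0
```

Request:
apply_moves(increments=[[[15,-36,0,0,1],[15,-36,0,0,1],[15,-36,0,0,1],[15,-36,0,0,1],[15,-36,0,0,1]]])

```text
clock: 1.35
tool_pos: [0.4752, -0.1707, 0.2055]
tcp_rot: [-3.128, 0.287, 0.0]
force: [0.6, -1.1, 0.3]
grip_width: 0.0937
gripper_force: 0.0
```

Request:
apply_moves(increments=[[[15,-36,0,0,1],[15,-36,0,0,1],[14,-36,0,0,1],[14,-30,0,0,1],[0,0,0,0,1]]])

```text
clock: 1.77
tool_pos: [0.5591, -0.041, 0.2052]
tcp_rot: [-3.127, 0.276, -0.0]
force: [0.2, 0.0, -0.2]
grip_width: 0.0942
gripper_force: 0.0
```

Request:
apply_moves(increments=[[[7,-8,20,0.4,1],[0,0,30,0,1],[0,0,20,0,1],[0,0,0,0,1],[0,0,0,0,1]]])

```text
clock: 2.18
tool_pos: [0.5647, -0.0408, 0.1351]
tcp_rot: [-3.127, 0.298, 0.003]
force: [0.4, -0.2, 0.9]
grip_width: 0.0941
gripper_force: 0.0
```

Run:
```python
from h import *
s=robot.read_state();R=Ro.from_rotvec(s["tcp_rot"]).as_matrix()
print(s["clock"],s["tool_pos"],np.degrees(np.arctan2(R[1,0],R[0,0])),s["joint_velocities"],s["force"])
print("to grip, tool mm",R.T@(np.array([.568,-.0345,.009])-s["tool_pos"])*1000)
```

```text
2.1833 [ 0.5647 -0.0408  0.1351] -10.902131050230256 [ 0.0057 -0.0336 -0.0047 -0.0276 -0.004   0.0099 -0.0004] [ 0.3633 -0.2408  0.8509]
to grip, tool mm [  2.2361  -6.7933 126.1312]
```

Request:
apply_moves(increments=[[[2,-7,0,-0.3,1],[0,0,20,0,1],[0,0,20,0,1],[0,0,0,0,1],[0,0,0,0,1]]])

```text
clock: 2.6
tool_pos: [0.5688, -0.0338, 0.0964]
tcp_rot: [-3.128, 0.29, -0.0]
force: [0.1, 1.1, -0.6]
grip_width: 0.0936
gripper_force: 0.0
```

```bash
cat > g.py <<'E'
from h import *
import sys
def go(t,yaw=None):
    s=robot.read_state();R=Ro.from_rotvec(s["tcp_rot"]).as_matrix();y=np.degrees(np.arctan2(R[1,0],R[0,0]))
    print(round(s["clock"],2),s["tool_pos"],"yaw",round(y,2),"F",s["force"],"w",s["grip_width"],"tool mm",(R.T@(np.array(t)-s["tool_pos"])*1000).round(1),"J",s["joint_pos"])
if len(sys.argv)>1: go([float(v) for v in sys.argv[1:4]])
E
python3 g.py .568 -.0345 .009
```

```text
2.6 [ 0.5688 -0.0338  0.0964] yaw -10.6 F [ 0.0578  1.1376 -0.5746] w 0.09361587093424097 tool mm [-0.7  0.9 87.4] J [ 0.2525  0.4664 -0.3125  1.8389  0.1825  0.864  -1.9034]
```

Request:
apply_moves(increments=[[[0,0,22,0,1],[0,0,22,0,1],[0,0,22,0,1],[0,0,20,0,1],[0,0,0,0,1]]])

```text
clock: 3.02
tool_pos: [0.5678, -0.0341, 0.0082]
tcp_rot: [3.128, -0.291, -0.004]
force: [-0.9, -0.2, -0.1]
grip_width: 0.0939
gripper_force: 0.0
```

Request:
apply_moves(increments=[[[0,0,0,0,0.3],[0,0,0,0,0.1],[0,0,0,0,-0.1],[0,0,0,0,-0.3],[0,0,0,0,-0.5]]], force=30)

```text
clock: 3.43
tool_pos: [0.569, -0.0342, 0.0104]
tcp_rot: [-3.128, 0.291, -0.002]
force: [0.2, 0.0, -0.4]
grip_width: 0.0639
gripper_force: 0.0
```

Request:
apply_moves(increments=[[[0,0,0,0,-0.5],[0,0,0,0,-0.5],[0,0,0,0,-0.5]]])

```text
clock: 3.68
tool_pos: [0.5689, -0.0343, 0.0103]
tcp_rot: [3.128, -0.291, 0.002]
force: [-1.6, 0.1, 9.1]
grip_width: 0.0617
gripper_force: 30.0
```

Request:
apply_moves(increments=[[[0,0,-10,0,-0.5],[0,0,-20,0,-0.5],[0,0,-25,0,-0.5],[0,0,-15,0,-0.5],[0,0,0,0,-0.5]]])

```text
clock: 4.1
tool_pos: [0.57, -0.0341, 0.0829]
tcp_rot: [-3.128, 0.291, -0.007]
force: [1.4, 0.5, -4.0]
grip_width: 0.0618
gripper_force: 30.0
```

```bash
python3 g.py .575 -.294 .08
python3 - <<'E'
from h import *
im,d=viewer.grab_frame("scene");cv2.imwrite("pics/s1.png",im[...,::-1])
E
```

```text
4.1 [ 0.57   -0.0341  0.0829] yaw -10.62 F [ 1.4224  0.4943 -3.9892] w 0.06175477387002379 tool mm [ 52.8 254.5   3. ] J [ 0.2495  0.4849 -0.3089  1.8476  0.1931  0.8338 -1.9119]
```

View pics/s1.png

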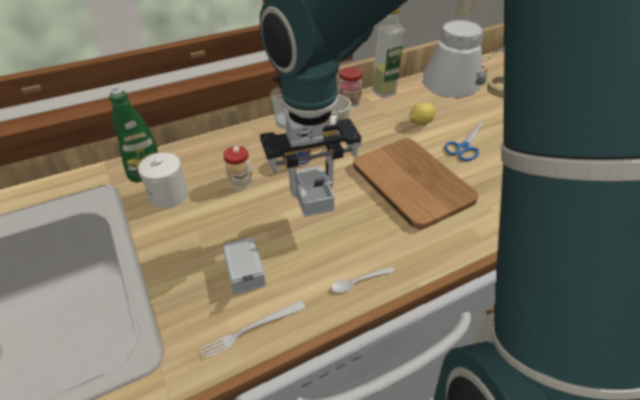

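The picture shows the stuck tin held level between the fingers at (315,190), clear of the worktop. I'll carry it to the board.

Request:
apply_moves(increments=[[[3,12,0,0,-0.5],[5,22,0,0,-0.5],[5,28,0,0,-0.5],[6,30,0,0,-0.5],[6,30,0,0,-0.5]]])

```text
clock: 4.57
tool_pos: [0.5694, -0.1604, 0.0779]
tcp_rot: [-3.128, 0.29, 0.004]
force: [-0.5, 0.7, -5.1]
grip_width: 0.0621
gripper_force: 30.0
```

Request:
apply_moves(increments=[[[6,30,0,0,-0.5],[6,30,0,0,-0.5],[6,28,0,0,-0.5],[5,22,0,0,-0.5],[4,15,0,0,-0.5]]])

```text
clock: 4.98
tool_pos: [0.5723, -0.2899, 0.0777]
tcp_rot: [3.128, -0.295, -0.004]
force: [0.2, -0.2, -4.5]
grip_width: 0.0617
gripper_force: 30.0
```

Request:
apply_moves(increments=[[[1,7,0,0,-0.5],[0,0,10,0,-0.5],[0,0,10,0,-0.5],[0,0,0,0,-0.5],[0,0,0,0,-0.5]]])

```text
clock: 5.4
tool_pos: [0.5735, -0.2916, 0.0583]
tcp_rot: [-3.127, 0.287, 0.003]
force: [-0.1, -0.3, -4.2]
grip_width: 0.0617
gripper_force: 30.0
```

```bash
python3 g.py .575 -.294 .0325
```

```text
5.4 [ 0.5735 -0.2916  0.0583] yaw -10.5 F [-0.1052 -0.289  -4.1734] w 0.061724445414408385 tool mm [ 2.   2.1 25.8] J [ 0.6036  0.6257 -0.2498  1.6658  0.1887  0.8759 -1.4764]
```

Request:
apply_moves(increments=[[[0,0,10,0,-0.5],[0,0,8,0,-0.5],[0,0,4,0,-0.5],[0,0,2,0,-0.5],[0,0,1,0,-0.5]]])

```text
clock: 5.82
tool_pos: [0.5736, -0.2934, 0.0339]
tcp_rot: [-3.128, 0.291, 0.001]
force: [-0.7, 0.1, -4.2]
grip_width: 0.062
gripper_force: 30.0
```

Request:
apply_moves(increments=[[[0,0,0.5,0,-0.5],[0,0,0,0,-0.5]]])

```text
clock: 5.98
tool_pos: [0.5739, -0.2936, 0.0341]
tcp_rot: [3.128, -0.291, 0.0]
force: [0.4, 0.4, -3.3]
grip_width: 0.0619
gripper_force: 30.0
```

Request:
apply_moves(increments=[[[0,0,1,0,-0.5],[0,0,1,0,-0.5],[0,0,0,0,-0.5]]])

```text
clock: 6.23
tool_pos: [0.5737, -0.2936, 0.0319]
tcp_rot: [-3.128, 0.291, 0.0]
force: [-0.2, -0.5, -4.3]
grip_width: 0.0617
gripper_force: 30.0
```

Request:
apply_moves(increments=[[[0,0,1,0,-0.5],[0,0,1,0,-0.5],[0,0,0,0,-0.5]]])

```text
clock: 6.48
tool_pos: [0.574, -0.2936, 0.0317]
tcp_rot: [3.128, -0.291, 0.001]
force: [-11.1, 4.6, 24.2]
grip_width: 0.0617
gripper_force: 30.0
```

Request:
apply_moves(increments=[[[0,0,-0.8,0,-0.5],[0,0,0,0,-0.5],[0,0,0,0,0.45],[0,0,0,0,0.6],[0,0,0,0,1]]])

```text
clock: 6.9
tool_pos: [0.5739, -0.2936, 0.0308]
tcp_rot: [3.128, -0.291, 0.0]
force: [-0.8, -0.7, -0.1]
grip_width: 0.0778
gripper_force: 0.0
```

Request:
apply_moves(increments=[[[0,0,0,0,1],[0,0,0,0,1],[0,0,0,0,1],[0,0,0,0,1]]])

```text
clock: 7.23
tool_pos: [0.5737, -0.2935, 0.0306]
tcp_rot: [-3.128, 0.291, 0.0]
force: [0.3, 0.8, 0.5]
grip_width: 0.0933
gripper_force: 0.0
```

Request:
apply_moves(increments=[[[0,0,-20,0,1],[0,0,-35,0,1],[0,0,-40,0,1],[0,0,-40,0,1],[0,0,-20,0,1]]])

```text
clock: 7.65
tool_pos: [0.575, -0.2939, 0.1908]
tcp_rot: [3.127, -0.29, 0.007]
force: [0.6, 0.4, -0.1]
grip_width: 0.0939
gripper_force: 0.0
```

Request:
apply_moves(increments=[[[-16,-34,0,0,1],[-16,-34,0,0,1],[-16,-34,0,0,1],[-16,-34,0,0,1],[-16,-34,0,0,1]]])

```text
clock: 8.07
tool_pos: [0.5257, -0.1102, 0.1858]
tcp_rot: [3.128, -0.291, 0.0]
force: [1.0, 1.1, 0.2]
grip_width: 0.0937
gripper_force: 0.0
```

Request:
apply_moves(increments=[[[-17,-34,0,0,0.6],[-17,-34,0,0,0.3],[-17,-34,0,0,0],[-17,-34,0,0,0],[-17,-34,0,0,0]]])

```text
clock: 8.48
tool_pos: [0.4734, 0.0726, 0.186]
tcp_rot: [3.128, -0.291, 0.001]
force: [0.9, 0.7, 0.2]
grip_width: 0.0638
gripper_force: 0.0
```

Request:
apply_moves(increments=[[[-17,-34,0,-1,0],[-17,-34,0,-1,0],[0,0,0,0,0],[0,0,0,0,0],[0,0,0,0,0]]])

```text
clock: 8.9
tool_pos: [0.4528, 0.1436, 0.1858]
tcp_rot: [3.133, -0.236, 0.0]
force: [-0.1, -0.0, -0.2]
grip_width: 0.0473
gripper_force: 0.0
```

```bash
python3 g.py .4516 .151 .1
python3 - <<'E'
from h import *
im,d=viewer.grab_frame("top");cv2.imwrite("pics/t1.png",im[...,::-1]);np.savez("top1.npz",im=im,d=d)
E
```

```text
8.9 [0.4528 0.1436 0.1858] yaw -8.62 F [-0.0568 -0.0459 -0.221 ] w 0.047298536542422075 tool mm [-2.3 -7.1 85.8] J [ 0.1014  0.2046 -0.5289  1.9819  0.1235  0.986  -2.208 ]
```

View pics/t1.png

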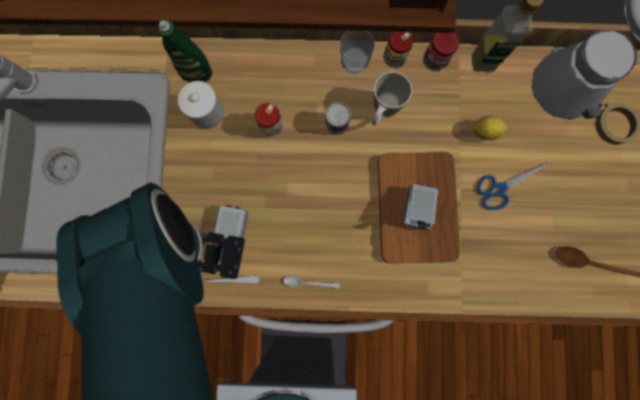

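The stuck tin stands on the board at (421,206), and the gripper is above the closed tin's tab, at about (222,255). Next I'll align with the tab and go down.

Request:
apply_moves(increments=[[[-2,-7,20,0,0],[0,0,30,0,0],[0,0,30,0,0],[0,0,0,0,0],[0,0,0,0,0]]])

```text
clock: 9.37
tool_pos: [0.4514, 0.1503, 0.1054]
tcp_rot: [3.132, -0.238, -0.004]
force: [0.9, 0.4, 0.9]
grip_width: 0.0469
gripper_force: 0.0
```

```bash
python3 g.py .4516 .151 .039
```

```text
9.37 [0.4514 0.1503 0.1054] yaw -8.69 F [0.8705 0.443  0.8797] w 0.04689050865254145 tool mm [ 0.3 -0.8 66.4] J [ 0.0516  0.3272 -0.5069  2.0513  0.2148  0.8161 -2.3038]
```

Request:
apply_moves(increments=[[[0,-0.5,15,0,0],[0,0,20,0,0],[0,0,20,0,0],[0,0,11,0,0],[0,0,0,0,0]]])

```text
clock: 9.78
tool_pos: [0.4518, 0.1512, 0.0395]
tcp_rot: [3.132, -0.237, -0.002]
force: [-0.8, -0.1, -0.2]
grip_width: 0.0471
gripper_force: 0.0
```

Request:
apply_moves(increments=[[[0,0,0,0,-0.3],[0,0,0,0,-0.5],[0,0,0,0,-0.7],[0,0,0,0,-0.8],[0,0,0,0,-0.8]]], force=8)

```text
clock: 10.2
tool_pos: [0.4522, 0.1517, 0.0404]
tcp_rot: [-3.132, 0.236, -0.001]
force: [0.3, -1.0, 0.8]
grip_width: 0.0182
gripper_force: 8.0
```

Request:
apply_moves(increments=[[[0,0,0,0,-0.8],[0,0,0,0,-0.8],[0,0,0,0,-0.8]]])

```text
clock: 10.45
tool_pos: [0.4522, 0.1517, 0.0401]
tcp_rot: [-3.133, 0.236, -0.001]
force: [-0.0, -1.0, 7.6]
grip_width: 0.0177
gripper_force: 8.0
```

```bash
python3 g.py .4516 .151 .039
python3 - <<'E'
import numpy as np
# arc waypoints in tool frame (x along tin x, z down), from pinch (-56,54) about hinge (45,38.5)
v=np.array([-101,15.5]);prev=v;acc=0
for th in np.radians(np.arange(5,111,5)):
    c,s=np.cos(th),np.sin(th);p=np.array([c*v[0]+s*v[1],-s*v[0]+c*v[1]])
    print(round(np.degrees(th)),(p-prev).round(1)*[1,-1],(p-v).round(1));prev=p
E
```

```text
10.45 [0.4522 0.1517 0.0401] yaw -8.63 F [-0.0317 -1.0276  7.5932] w 0.017740039839607043 tool mm [-0.5  0.8  1.1] J [-0.0001  0.4393 -0.4588  2.0896  0.3063  0.6757 -2.3836]
5 [ 1.7 -8.7] [1.7 8.7]
10 [ 2.5 -8.6] [ 4.2 17.3]
15 [ 3.2 -8.3] [ 7.5 25.6]
20 [ 3.9 -8. ] [11.4 33.6]
25 [ 4.6 -7.6] [16.  41.2]
30 [ 5.3 -7.2] [21.3 48.4]
35 [ 5.9 -6.7] [27.2 55.1]
40 [ 6.4 -6.2] [33.6 61.3]
45 [ 6.9 -5.6] [40.5 66.9]
50 [ 7.4 -5. ] [48.  71.8]
55 [ 7.8 -4.3] [55.8 76.1]
60 [ 8.2 -3.6] [63.9 79.7]
65 [ 8.4 -2.9] [72.4 82.6]
70 [ 8.7 -2.1] [81.  84.7]
75 [ 8.8 -1.4] [89.8 86.1]
80 [ 8.9 -0.6] [98.7 86.7]
85 [8.9 0.2] [107.6  86.5]
90 [8.9 1. ] [116.5  85.5]
95 [8.7 1.7] [125.2  83.8]
100 [8.6 2.5] [133.8  81.3]
105 [8.3 3.2] [142.1  78. ]
110 [8.  3.9] [150.1  74.1]
```

Request:
apply_moves(increments=[[[1.7,0,-8.7,0,-0.8],[2.5,0,-8.6,0,-0.8],[3.2,0,-8.3,0,-0.8],[0,0,0,0,-0.8]]])

```text
clock: 10.78
tool_pos: [0.4602, 0.1506, 0.0671]
tcp_rot: [-3.132, 0.237, -0.002]
force: [-3.2, -1.5, 2.0]
grip_width: 0.0178
gripper_force: 8.0
```

```bash
python3 g.py .4596 .1506 .0657
```

```text
10.78 [0.4602 0.1506 0.0671] yaw -8.65 F [-3.2435 -1.4696  2.0165] w 0.01782172936228085 tool mm [-0.6  0.1  1.4] J [ 0.026   0.4023 -0.4793  2.0599  0.2722  0.7378 -2.3453]
```

Request:
apply_moves(increments=[[[3.9,0,-8,0,-0.8],[4.6,0,-7.6,0,-0.8],[5.3,0,-7.2,0,-0.8],[5.9,0,-6.7,0,-0.8],[6.4,0,-6.2,0,-0.8]]])

```text
clock: 11.2
tool_pos: [0.4857, 0.1465, 0.1019]
tcp_rot: [-3.133, 0.236, -0.0]
force: [-0.1, -0.9, -1.7]
grip_width: 0.0181
gripper_force: 8.0
```

```bash
python3 - <<'E'
from h import *
im,d=viewer.grab_frame("scene");cv2.imwrite("pics/s2.png",cv2.resize(im[140:320,160:400,::-1],None,fx=3,fy=3))
E
python3 g.py .485 .146 .1014
```

```text
11.25 [0.4871 0.1463 0.1029] yaw -8.67 F [-4.3172 -1.7761  7.6611] w 0.01795576020133689 tool mm [-2.1  0.6  1.4] J [ 0.058   0.3823 -0.4905  1.9802  0.2402  0.8333 -2.2871]
```

View pics/s2.png

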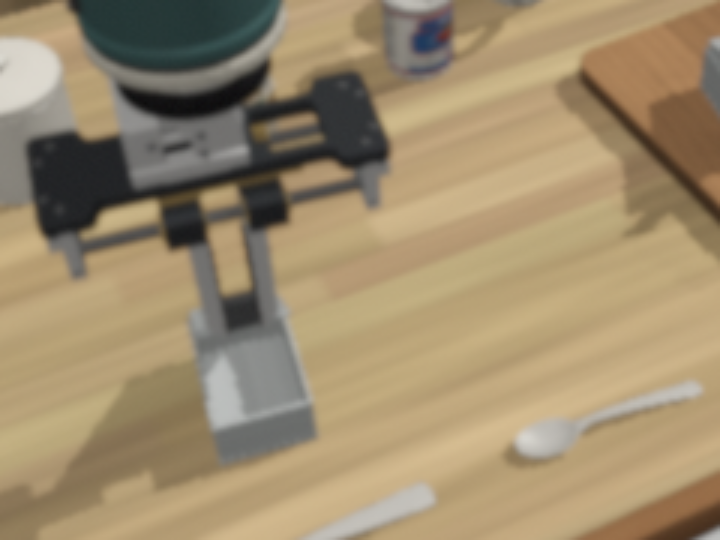

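The crop shows the tab still pinched at about (240,310). The lid is rising and the tin stays flat where it stood. I'll carry on round the arc.

Request:
apply_moves(increments=[[[6.9,0,-5.6,0,-0.8],[7.4,0,-5,0,-0.8],[7.8,0,-4.3,0,-0.8],[8.2,0,-3.6,0,-0.8],[8.4,0,-2.9,0,-0.8]]])

```text
clock: 11.67
tool_pos: [0.5242, 0.1407, 0.1229]
tcp_rot: [-3.133, 0.236, -0.0]
force: [-1.4, -2.1, -0.4]
grip_width: 0.0181
gripper_force: 8.0
```

```bash
python3 g.py .5234 .1403 .1227
```

```text
11.67 [0.5242 0.1407 0.1229] yaw -8.63 F [-1.3638 -2.0677 -0.4336] w 0.018082901282145722 tool mm [-0.7  0.5  0.2] J [ 0.074   0.4093 -0.4837  1.8832  0.2375  0.9055 -2.2447]
```

Request:
apply_moves(increments=[[[8.7,0,-2.1,0,-0.8],[8.8,0,-1.4,0,-0.8],[8.9,0,-0.6,0,-0.8],[8.9,0,0.2,0,-0.8],[8.9,0,1,0,-0.8]]])

```text
clock: 12.08
tool_pos: [0.568, 0.134, 0.1254]
tcp_rot: [-3.133, 0.236, -0.001]
force: [-0.9, -2.5, 3.1]
grip_width: 0.0179
gripper_force: 8.0
```

```bash
python3 g.py .5668 .134 .1255
```

```text
12.08 [0.568  0.134  0.1254] yaw -8.63 F [-0.871  -2.475   3.0633] w 0.017901365011244154 tool mm [-1.2  0.2 -0.1] J [ 0.0776  0.472  -0.4665  1.7804  0.2544  0.9486 -2.2157]
```

Request:
apply_moves(increments=[[[8.7,0,1.7,0,-0.8],[8.6,0,2.5,0,-0.8],[5,0,2,0,-0.8],[0,0,0,0,-0.8]]])

```text
clock: 12.42
tool_pos: [0.5903, 0.1307, 0.1188]
tcp_rot: [-3.132, 0.237, -0.001]
force: [1.9, -3.2, 6.4]
grip_width: 0.018
gripper_force: 8.0
```

```bash
python3 g.py .589 .1307 .1195
```

```text
12.42 [0.5903 0.1307 0.1188] yaw -8.65 F [ 1.9028 -3.1734  6.4021] w 0.01795936040895537 tool mm [-1.3  0.2 -0.7] J [ 0.0758  0.5135 -0.4554  1.732   0.2673  0.957  -2.2055]
```

Request:
apply_moves(increments=[[[0,0,0,0,-0.5],[0,0,0,0,-0.3],[0,0,0,0,-0.1],[0,0,0,0,0],[0,0,0,0,0]]])

```text
clock: 12.83
tool_pos: [0.5888, 0.131, 0.1191]
tcp_rot: [-3.133, 0.236, 0.0]
force: [-0.2, 0.3, 1.1]
grip_width: 0.0455
gripper_force: 0.0
```

Request:
apply_moves(increments=[[[0,0,-10,0,0],[0,0,-20,0,0],[0,0,-30,0,0],[0,0,-30,0,0],[0,0,-10,0,0]]])

```text
clock: 13.25
tool_pos: [0.5902, 0.1316, 0.2241]
tcp_rot: [-3.131, 0.236, -0.007]
force: [0.3, -0.9, -0.0]
grip_width: 0.0469
gripper_force: 0.0
```

Request:
apply_moves(increments=[[[-10,35,0,0,0],[-15,35,0,0,0],[-15,35,0,0,0],[-10,35,0,0,0],[0,35,0,0,0]]])

```text
clock: 13.67
tool_pos: [0.5113, -0.0356, 0.2198]
tcp_rot: [3.132, -0.235, 0.0]
force: [0.8, -0.2, 1.0]
grip_width: 0.0469
gripper_force: 0.0
```

Request:
apply_moves(increments=[[[0,0,0,0,0],[0,0,0,0,0],[0,0,0,0,0]]])

```text
clock: 13.92
tool_pos: [0.5134, -0.0343, 0.2196]
tcp_rot: [-3.132, 0.236, -0.001]
force: [0.2, -0.2, 0.3]
grip_width: 0.047
gripper_force: 0.0
```

```bash
python3 g.py .589 .1307 .1195
python3 - <<'E'
from h import *
o=[]
for n in ("scene","top"):
    im,d=viewer.grab_frame(n);o.append(im[120:320,150:550,::-1]); W=cloud(n,d)
    for nm,c in (("closed",(.507,.1425)),("stuck",(.566,-.292))):
        m=(np.hypot(W[...,0]-c[0],W[...,1]-c[1])<.09)&(W[...,2]>.03)&(W[...,2]<.16)
        p=W[m]; 
        if len(p): print(n,nm,len(p),p.min(0),p.max(0),p.mean(0))
cv2.imwrite("pics/fin.png",cv2.resize(np.vstack(o),None,fx=1.45,fy=1.45))
E
```

```text
13.92 [ 0.5134 -0.0343  0.2196] yaw -8.62 F [ 0.2273 -0.2247  0.3224] w 0.04695808795210207 tool mm [  50.  -174.4  100.1] J [ 0.3889  0.231  -0.4403  1.8578  0.1108  1.0763 -1.8151]
scene closed 1727 [0.4567 0.104  0.03  ] [0.5962 0.1793 0.1326] [0.5539 0.1355 0.0741]
scene stuck 1059 [ 0.5088 -0.3278  0.0301] [ 0.6129 -0.252   0.1193] [ 0.5524 -0.2832  0.0616]
top closed 174 [0.4658 0.1464 0.0307] [0.5884 0.1813 0.1233] [0.538  0.1651 0.063 ]
top stuck 1210 [ 0.5121 -0.327   0.0301] [ 0.6155 -0.2524  0.123 ] [ 0.5647 -0.287   0.0764]
```

View pics/fin.png

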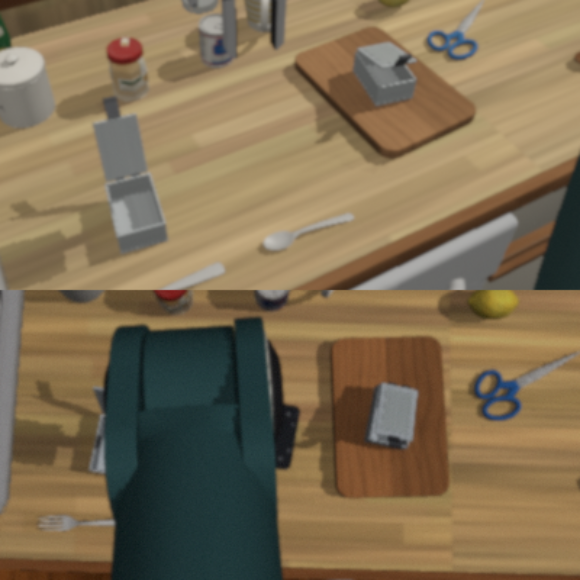

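The lid of the closed tin stands wide open at (120,140). The stuck tin is upright on the board at (385,72), its lid still ajar. The gripper is clear of both, so I'm handing in.

```bash
python3 -c "
from workcell import robot
print(robot.job_done())"
```

```text
the job is handed in; nothing more can be done
None
```

The stiff tin is upright on the chopping board, and the shut tin's lid, swung to about 1.8 rad where it stood, stays wide open by itself; I handed the job in at about 14 s with the gripper clear of both.

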